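Turn the bench power supply down to its end stop

ROBOT

A 6-joint arm with a two-finger parallel gripper is mounted at the origin on a cart in front of the work surface, level with it; the furniture and walls round the work are solid. World frame = base frame: x ahead of the robot, y to its left, z up, the work surface at z = 0. Lengths are in m, angles in rad, forces in N, time in s.
With the tool pointing down it reaches from about 0.35 to 0.875 m from the base axis. Payload 15.5 kg.
Tool frame: the origin (TCP) lies on the front face of the gripper's body, between the roots of the fingers; the fingertips stand 73 mm ahead of it and the grasp point (between the pads) lies 54 mm ahead of it; z points along the fingers, y is the line along which they close (so a half turn about z gives the same grasp; the last joint's range is limited). The gripper opens to 85 mm and grips with 20 to 120 N. Pads are 22 mm wide; open, the fingers measure 114 mm over their backs; the gripper's body (76 mm by 85 mm) begins 54 mm behind the grasp point. The pads swing forward as they close: fully open they stand 13 mm farther back than shut.
Start: joints at [1.012, 0.494, 1.345, -0, 1.302, -0.096], TCP at [0.28, 0.559, 0.304] pointing down, gripper open.
Joint ranges: [-2.91, 2.91], [-0.82, 2.16], [0.22, 2.67], [-1.22, 4.37], [0.12, 2.79], [-3.08, 3.08]. Speed limits (rad/s): [1.89, 1.89, 2.57, 3.01, 3.01, 3.01].

INTERFACE

Orientations are given as [roll, pitch, yaw] about the fixed x, y, z axes, in that order (R = Rz(yaw) Ry(pitch) Rx(roll)).
In Python, from rig import monitor, optics, job gives the robot as it stands.
- The arm moves only by the shell command python3 -m pendant 'ROWS' [OPENING] [FORCE]. ROWS is JSON, a list of rows, each an object with "linear": the shift along the tool's x, y, z in m, a list of three; "turn": the turn, a rotation vector about the tool's x, y, z in rad, a list of three. A call has 1 to 12 rows; each row shifts and turns the commanded pose from where the row before left it, along the tool's axes as they then stand; what a row does not reach is not made up. A row lasts 1/12 s, in which the tool goes at most 41.7 mm and 7.16 degrees, less where a joint would pass 70% of its speed; a pose out of reach is approached as far as the arm can. A call is refused whole if a number of a shift passes 0.0417 or a number of a turn 0.125, either way. A call with a gripper value outside its range is refused whole. OPENING is the gripper's target within -1 to 1 (shut at 1, half-way at 0, fully open at -1), set as the call begins (- or left out, the last holds). The fingers move at their own pace and stop on an object; FORCE is the grip in N (left out, the last holds). Time passes only in rows, so rows that do not move let the fingers close. It gives the time, the measured TCP pose, the force, the opening and the grip force at its end, in the units of the state.
- monitor.state(): the state, without advancing time (a new reading comes with each control period).
- optics.camera(name): name is "scene" or "top" or "wrist"; returns a dict with "color" (400x640x3 uint8, blue, green, red), "z_map" (400x640 float32, m along the optical axis (not along the pixel's ray), 0 where there is no reading), "K" (3x3 intrinsics, pixels), "R" (3x3) and "t" (3): a world point X has camera coordinates R X + t; the wrist camera has in their place "T_tool_cam" (4x4, takes a point from camera to tool coordinates, whose origin is the TCP and whose axes are the flange's). Camera axes: x right, y down, z forward; pixel columns grow to the right and rows downward; lengths in m; the calibration is good to about 2 mm. The wrist camera is an equidistant fisheye: a pixel r from the principal point sees the ray r / f radians off the axis. A picture is of the moment at which its call begins: read the wrist's pose just before it.
- job.finish_job(): hands the job in; it is judged then, once.
The state is a dict: "time": time; "joint_positions": joint angles; "joint_velocities": joint speeds; "joint_efforts": joint torques, N m; "tcp_pos": TCP position; "tool_rot": TCP orientation; "ft_force": force on the tool from outside, world axes, zero at the start; "ft_torque": the same for the moment, N m; "opening": opening from 0.0 (shut) to 1.0 (fully open); "grasp_force": force on a finger pad.
Only numpy, scipy, OpenCV 4.12 (cv2) and the standard library are available. Lean on these libraries where they do the work, as an engineer would, in place of code of your own. Each camera call takes 0.05 s, during which the arm holds its last target. There are 200 camera calls.

TASK

Shut down the bench power supply: turn its big red knob anticlockwise all the way until it rests against its end stop, taking a fresh grip as often as needed. The supply only stands on rubber feet, so work gently and do not shove, twist or tip it out of its place. Leave its grey knob set as it is, leave the mug, tape measure and solder spool standing where they are, and let go at the end.

Things in the scene. Friction and masses are not known exactly. Their poses are not given: they have to be found in the camera images.
- psu: bench power supply: dark wedge-shaped housing, 185 deep x 250 wide x 144 mm high, about 2.6 kg (varies), loose on rubber feet: some 20 N sideways or 1 to 2 N m of twist makes it slide. Origin: centre of its underside; z up, front looks along its -x, +y to the left of someone facing it. Its panel slopes at 28 degrees: normal (-0.469, 0, 0.883), up the panel (0.883, 0, 0.469)
- red_knob (a joint): angle of the red knob in rad: 0 = at the anticlockwise (off) stop, grows clockwise seen facing the panel, 4.71 = other stop; starts at 3.0 to 4.4. At 0 the pointer end of its bar points 135 degrees anticlockwise from straight up the panel (lower left, at the red mark), at 2.356 straight up. It stays where left; turning takes about 0.1 N m, the stop is hard
- red_knob_centre (a point): point on the red knob's axis, on top of its grip bar, 52 mm above the panel along the normal. The axis meets the panel at (-9.9, 62, 94.9) mm in the psu frame. Bar: red, 64 mm long, 18 thick, 10 to 52 mm above the panel, its middle on the axis, white line on the pointer half; below it a black skirt, 36 mm radius, up to 10 mm above the panel. z of this point = panel normal
- red_knob_pointer (a point): top of the pointer end of the red bar, 32 mm from red_knob_centre along the bar
- grey_knob (a joint): angle of the grey knob in rad; same shape, size and sense as the red one, 124 mm to its right on the panel (y = -62 mm); set to 2.356 (pointing straight up the panel), to stay within 0.2 rad of that
- mug: green and white mug, 78 mm across without its handle, 101 mm high, standing loose left of the supply; origin at the centre of its underside
- tape_measure: blue and black tape measure, 42 x 84 x 68 mm, standing loose right of the supply; origin at the centre of its underside
- solder_spool: black spool of solder, 54 mm across, 43 mm high, standing loose left of the supply towards the robot; origin at the centre of its underside

How it is judged:
By the outcome, as a careful person would: the job done as asked, in the order asked, and still so for the second after the job is handed in, with the robot touching nothing.
It also fails if it takes over 64 s, if anything falls off the work surface, if the arm or the gripper's body presses on something with over 40 N, if the wrist force passes 120 N, or if a joint passes its speed limit or range.

## Working session

There is one attempt and no reset: what is moved stays moved. The work goes in short steps, Python scripts to look and compute and a shell command to move; the robot and the scene stay as the last step left them, time stands still between calls to the robot, and variables do not carry over. Pictures are saved under pics/ and viewed, at most 10 in all, crops included, and the job is handed in when it is done.

```bash
mkdir -p pics; ls
python3 - <<'E'
from rig import monitor, optics
import cv2,numpy as np
s=monitor.state();print(s)
a=optics.camera("scene");b=optics.camera("top")
np.savez("cam0.npz",**{f"s_{k}":v for k,v in a.items() if k!='x'},**{f"t_{k}":v for k,v in b.items()})
for n,c in(("scene",a),("top",b)):
    cv2.imwrite(f"pics/{n}0.png",c["color"]);print(n,c["K"],c["R"],c["t"])
E
```

```text
pics
{'time': 0.0, 'joint_positions': array([ 1.01151845e+00,  4.94174228e-01,  1.34614560e+00, -1.04707315e-05,
        1.30244991e+00, -9.54889510e-02]), 'joint_velocities': array([ 0.00127963,  0.00158589, -0.00016515,  0.00088553, -0.00137223,
       -0.00013274]), 'joint_efforts': array([ 1.03989580e-03, -8.82146931e+01, -3.83881116e+01,  1.89091888e-04,
        9.83424950e-03, -2.37714028e-05]), 'tcp_pos': array([0.27943903, 0.55875427, 0.30330085]), 'tool_rot': array([-3.14041998e+00, -1.02180443e-04,  2.67780645e+00]), 'ft_force': array([ 0.45823843, -0.21707653, -0.46798203]), 'ft_torque': array([0.04875515, 0.00997916, 0.04072909]), 'grasp_force': 0.0, 'opening': 0.9981084620826784}
scene [[438.81779413   0.         326.58367736]
 [  0.         438.81779413 197.58381879]
 [  0.           0.           1.        ]] [[ 0.45013633 -0.89295888  0.00131066]
 [-0.66415117 -0.33577585 -0.66795045]
 [ 0.59689238  0.29979829 -0.74420459]] [-0.20501868  0.44084773  0.96913578]
top [[469.37235545   0.         323.18937836]
 [  0.         469.37235545 212.28158181]
 [  0.           0.           1.        ]] [[-0.00683606 -0.99958848 -0.02785922]
 [-0.99345868  0.00996461 -0.11375656]
 [ 0.11398736  0.02689933 -0.99311797]] [0.05145166 0.54879747 1.24820702]
```

```bash
python3 -c "
import cv2,numpy as np
a=cv2.imread('pics/scene0.png');b=cv2.imread('pics/top0.png')
cv2.imwrite('pics/both0.png',np.vstack([cv2.resize(a,(480,300)),cv2.resize(b,(480,300))]))"
```

```text
(no output)
```

View pics/scene0.png

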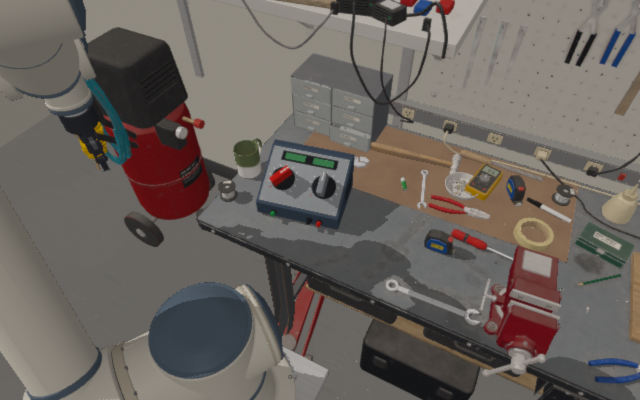

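View pics/top0.png

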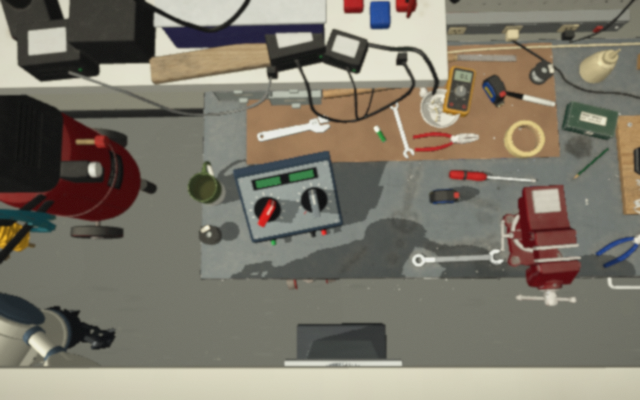

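Scene view: the supply is at about (308,183), with the red knob at (283,177) and the grey knob at (323,185). Top view: red bar at (267,212), grey bar at (314,200), mug at (205,188), spool at (210,234). A shelf overhangs further back. Next I measure the panel plane and the bar.

```bash
cat > h.py <<'E'
import numpy as np,cv2
def cloud(c):
    z=c["z_map"];v,u=np.mgrid[:400,:640];K=c["K"]
    P=np.stack([(u-K[0,2])/K[0,0]*z,(v-K[1,2])/K[1,1]*z,z],-1)
    return (P-c["t"])@c["R"]
def redmask(im):
    h=cv2.cvtColor(im,cv2.COLOR_BGR2HSV)
    return ((h[...,0]<8)|(h[...,0]>172))&(h[...,1]>150)&(h[...,2]>90)
E
python3 - <<'E'
from h import *
d=np.load("cam0.npz")
A={k:d["s_"+k] for k in("color","z_map","K","R","t")};B={k:d["t_"+k] for k in("color","z_map","K","R","t")}
for n,c,box in(("scene",A,(258,140,355,225)),("top",B,(233,150,345,245))):
    P=cloud(c);x0,y0,x1,y1=box
    Q=P[y0:y1,x0:x1].reshape(-1,3);im=c["color"][y0:y1,x0:x1]
    ok=(Q[:,2]>.05)&(Q[:,2]<.16)
    # ransac plane
    rng=np.random.default_rng(0);R=Q[ok];best=0
    for i in range(400):
        p=R[rng.choice(len(R),3,False)];nn=np.cross(p[1]-p[0],p[2]-p[0]);l=np.linalg.norm(nn)
        if l<1e-6: continue
        nn/=l;nn*=np.sign(nn[2])
        if abs(nn[2]-.883)>.06: continue
        m=abs((R-p[0])@nn)<.003
        if m.sum()>best: best=m.sum();bm=m
    I=R[bm];c0=I.mean(0);nn=np.linalg.svd(I-c0,full_matrices=False)[2][2];nn*=np.sign(nn[2])
    yaw=np.arctan2(-nn[1],-nn[0])
    print(n,"plane",best,c0,nn,"yaw",yaw)
    m=redmask(im).astype(np.uint8)
    k,lab,st,ce=cv2.connectedComponentsWithStats(m);j=1+st[1:,4].argmax()
    print("red",st[j],ce[j]+[x0,y0])
    r=Q[(lab==j).ravel()];hgt=(r-c0)@nn
    print("hgt pct",np.percentile(hgt,[5,25,50,75,95]))
    # rim outline by plane inliers: minAreaRect in plane coordinates
    up=np.array([np.cos(yaw)*.883,np.sin(yaw)*.883,.469]);le=np.array([-np.sin(yaw),np.cos(yaw),0])
    t=r[(hgt>.044)&(hgt<.06)];print("top pts",len(t),t.mean(0),"ext up,le",np.ptp(t@up),np.ptp(t@le))
    w=np.c_[(t-t.mean(0))@up,-(t-t.mean(0))@le];ax=np.linalg.svd(w)[2][0];ax*=np.sign(ax[1]) ;print("bar deg cw from up",np.degrees(np.arctan2(ax[1],ax[0])),"len",np.ptp(w@ax))
    (cx,cy),sz,ang=cv2.minAreaRect(np.c_[I@up,I@le].astype(np.float32));print("panel rect",cx,cy,sz,ang)
    # housing outline footprint: all points z>.02 
    H=Q[(Q[:,2]>.03)&(Q[:,2]<.2)];print("footprint",cv2.minAreaRect(H[:,:2].astype(np.float32)))
E
python3 -c "
import cv2
b=cv2.imread('pics/top0.png')[140:260,180:350]
a=cv2.imread('pics/scene0.png')[130:235,210:360]
import numpy as np
cv2.imwrite('pics/c0.png',np.vstack([cv2.resize(b,(400,282),interpolation=2),cv2.resize(a,(400,280),interpolation=2)]))"
```

```text
scene plane 3306 [0.57289628 0.13116461 0.10218938] [-0.46310364 -0.08657879  0.88206527] yaw 0.18481983776336236
red [ 12  26  22  20 204] [279.88235294 175.56372549]
hgt pct [0.01484363 0.03053984 0.04691729 0.05051131 0.05296324]
top pts 115 [0.52659276 0.18837585 0.14018902] ext up,le 0.05136143300858842 0.04585668480456215
bar deg cw from up 41.363156780074235 len 0.060869866592224625
panel rect 0.5705917477607727 0.025128737092018127 (0.20157261192798615, 0.2491980493068695) 0.16784922778606415
footprint ((0.6384398341178894, 0.16811364889144897), (0.37341147661209106, 0.3157804608345032), 25.753787994384766)
top plane 4303 [0.57850299 0.1328485  0.10342263] [-0.46847107 -0.08869625  0.87901526] yaw 0.18711648429902147
red [ 26  50  16  26 203] [265.72413793 213.42364532]
hgt pct [0.00827814 0.03373134 0.048163   0.05071399 0.05355876]
top pts 132 [0.52910569 0.18744176 0.13905501] ext up,le 0.05157687625783469 0.046887879362219304
bar deg cw from up 41.35784431243897 len 0.06299816402227708
panel rect 0.5695774555206299 0.022153310477733612 (0.24872981011867523, 0.20133492350578308) 89.85406494140625
footprint ((0.5745792984962463, 0.1319299191236496), (0.20114967226982117, 0.25081735849380493), 10.80953598022461)
```

View pics/c0.png

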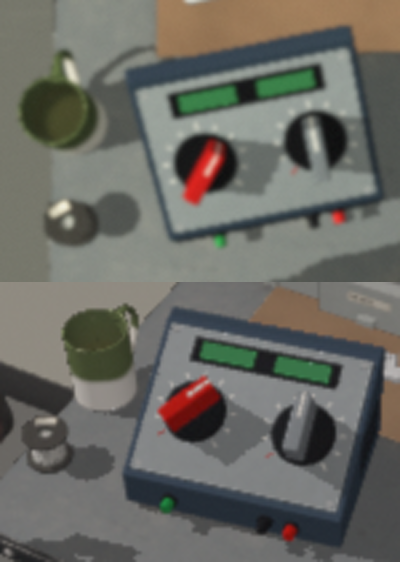

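Both views agree: the knob-top centre is near (0.530, 0.187, 0.141) and the supply's yaw is about 0.187. The white line is on the upper-right half, so the bar sits about 41° clockwise of up, giving an angle of about 3.08. I'll start the grip with joint 6 near +2.45, so one grip may cover the whole turn.

```bash
R='{"linear":[-0.0276,-0.0222,0.0018],"turn":[0,0,0]}'; true
python3 -m pendant '[{"linear":[-0.0276,-0.0222,0.0018],"turn":[0,0,0]},{"linear":[-0.0276,-0.0222,0.0018],"turn":[0,0,0]},{"linear":[-0.0276,-0.0222,0.0018],"turn":[0,0,0]},{"linear":[-0.0276,-0.0222,0.0018],"turn":[0,0,0]},{"linear":[-0.0276,-0.0222,0.0018],"turn":[0,0,0]},{"linear":[-0.0276,-0.0222,0.0018],"turn":[0,0,0]},{"linear":[-0.0276,-0.0222,0.0018],"turn":[0,0,0]},{"linear":[-0.0276,-0.0222,0.0018],"turn":[0,0,0]},{"linear":[-0.0276,-0.0222,0.0018],"turn":[0,0,0]},{"linear":[-0.0276,-0.0222,0.0018],"turn":[0,0,0]},{"linear":[-0.0276,-0.0222,0.0018],"turn":[0,0,0]},{"linear":[-0.0276,-0.0222,0.0018],"turn":[0,0,0]}]' -1 25
python3 -m pendant '[{"linear":[0,0,0],"turn":[0,0,0.12]},{"linear":[0,0,0],"turn":[0,0,0.12]},{"linear":[0,0,0],"turn":[0,0,0.12]},{"linear":[0,0,0],"turn":[0,0,0.12]},{"linear":[0,0,0],"turn":[0,0,0.12]},{"linear":[0,0,0],"turn":[0,0,0.12]},{"linear":[0,0,0],"turn":[0,0,0.12]},{"linear":[0,0,0],"turn":[0,0,0.12]},{"linear":[0,0,0],"turn":[0,0,0.12]},{"linear":[0,0,0],"turn":[0,0,0.12]},{"linear":[0,0,0],"turn":[0,0,0.12]},{"linear":[0,0,0],"turn":[0,0,0.12]}]'
python3 -m pendant '[{"linear":[0,0,0],"turn":[0,0,0.12]},{"linear":[0,0,0],"turn":[0,0,0.12]},{"linear":[0,0,0],"turn":[0,0,0.12]},{"linear":[0,0,0],"turn":[0,0,0.12]},{"linear":[0,0,0],"turn":[0,0,0.12]},{"linear":[0,0,0],"turn":[0,0,0.12]},{"linear":[0,0,0],"turn":[0,0,0.12]},{"linear":[0,0,0],"turn":[0,0,0.12]},{"linear":[0,0,0],"turn":[0,0,0.12]},{"linear":[0,0,0],"turn":[0,0,0.12]},{"linear":[0,0,0],"turn":[0,0,0.12]},{"linear":[0,0,0],"turn":[0,0,0.12]}]'
cat >> h.py <<'E'
from scipy.spatial.transform import Rotation as Ro
def rot(s): return Ro.from_euler("xyz",s["tool_rot"]).as_matrix()
def goal(C,yaw,deg,h):
    "tool pose, bar at deg cw from up (y perpendicular), TCP h above knob top"
    n=np.array([-.469*np.cos(yaw),-.469*np.sin(yaw),.883]);up=np.array([.883*np.cos(yaw),.883*np.sin(yaw),.469]);le=np.array([-np.sin(yaw),np.cos(yaw),0])
    a=np.radians(deg);bar=np.cos(a)*up-np.sin(a)*le   # pointer direction
    z=-n;y=np.cross(z,bar)   # y x z = bar -> x=bar
    return np.array(C)+h*n,np.c_[np.cross(y,z),y,z]
def delta(s,p,R):
    T=rot(s);return T.T@(p-s["tcp_pos"]),Ro.from_matrix(T.T@R).as_rotvec()
E
python3 - <<'E'
from h import *
from rig import monitor
s=monitor.state();print(s["joint_positions"].round(3),s["tcp_pos"],s["time"])
for sg in(0,180):
    p,R=goal([.530,.187,.141],.187,41.4+sg,.15);l,r=delta(s,p,R);print(l.round(4),r.round(4))
    print("y ang",np.degrees(np.arctan2(R[1,1],R[0,1])))
E
```

```text
time: 1.1
tcp_pos: [0.4569, 0.1709, 0.2821]
tool_rot: [-3.141, -0.0, 2.678]
ft_force: [1.3, 0.6, -0.5]
opening: 1.001
grasp_force: 0.0
time: 2.1
tcp_pos: [0.4565, 0.1725, 0.2821]
tool_rot: [-3.141, 0.0, 1.232]
ft_force: [0.7, -0.5, -0.8]
opening: 0.999
grasp_force: 0.0
time: 3.1
tcp_pos: [0.4565, 0.1725, 0.2821]
tool_rot: [3.141, 0.0, -0.208]
ft_force: [0.7, 0.2, 0.2]
opening: 0.998
grasp_force: 0.0
[ 0.239  0.329  1.703 -0.     1.11   2.018] [0.45648337 0.17251502 0.28208411] 3.1
[ 0.004  -0.0023  0.0086] [0.2603 0.4162 0.321 ]
y ang -117.19507125852583
[ 0.004  -0.0023  0.0086] [-0.5866  0.3669 -2.7378]
y ang 62.80492874147416
```

```bash
python3 -m pendant '[{"linear":[0,0,0],"turn":[0.0434,0.0694,0.0535]},{"linear":[0,0,0],"turn":[0.0434,0.0694,0.0535]},{"linear":[0,0,0],"turn":[0.0434,0.0694,0.0535]},{"linear":[0,0,0],"turn":[0.0434,0.0694,0.0535]},{"linear":[0,0,0],"turn":[0.0434,0.0694,0.0535]},{"linear":[0,0,0],"turn":[0.0434,0.0694,0.0535]},{"linear":[0,0,0],"turn":[0,0,0]},{"linear":[0,0,0],"turn":[0,0,0]}]'
python3 - <<'E'
from h import *
from rig import monitor,optics
s=monitor.state();c=optics.camera("wrist");cv2.imwrite("pics/w1.png",c["color"])
np.savez("w1.npz",p=s["tcp_pos"],T=rot(s),**c)
print(s["joint_positions"].round(3),c["K"],c["T_tool_cam"].round(4))
p,R=goal([.530,.187,.141],.187,41.4,.15);print(*[a.round(4) for a in delta(s,p,R)])
E
```

```text
time: 3.77
tcp_pos: [0.4558, 0.1725, 0.2819]
tool_rot: [-2.807, -0.358, -0.589]
ft_force: [-0.2, 0.3, -0.3]
opening: 1.0
grasp_force: 0.0
[ 0.255  0.213  2.004 -0.067  0.441  2.407] [[309.70691629   0.         320.496504  ]
 [  0.         309.70691629 204.1514063 ]
 [  0.           0.           1.        ]] [[ 7.000e-04 -9.499e-01 -3.126e-01  8.010e-02]
 [ 1.000e+00  4.000e-04  1.100e-03 -7.000e-04]
 [-9.000e-04 -3.126e-01  9.499e-01 -6.990e-02]
 [ 0.000e+00  0.000e+00  0.000e+00  1.000e+00]]
[ 0.0002 -0.0008  0.0099] [-0.0004  0.004   0.0075]
```

View pics/w1.png

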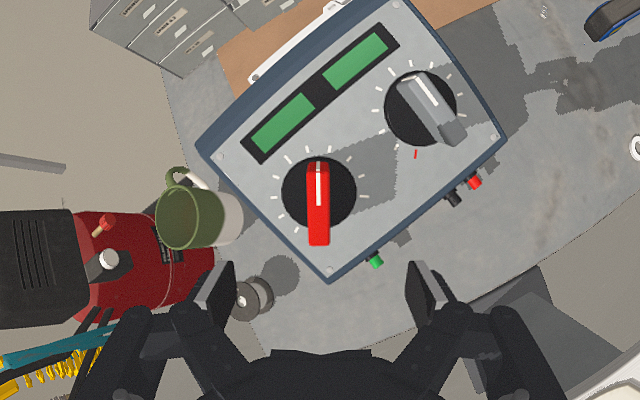

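The wrist view shows the bar upright in the image at about (318,203), so the jaws are already square to it. The mug (185,215) and spool (255,297) are clear to the left. I'll refine the centre and height from this view.

```bash
cat >> h.py <<'E'
def wcloud(c,p,T):
    K=c["K"];v,u=np.mgrid[:400,:640];x=(u-K[0,2])/K[0,0];y=(v-K[1,2])/K[1,1];th=np.hypot(x,y)+1e-9
    D=np.stack([x/th*np.tan(th),y/th*np.tan(th),np.ones_like(x)],-1)*c["z_map"][...,None]
    M=c["T_tool_cam"];return (D@M[:3,:3].T+M[:3,3]),  # tool frame
def barfit(c,p,T):
    Q,=wcloud(c,p,T);W=Q@T.T+p
    n=np.array([-.469*np.cos(.187),-.469*np.sin(.187),.883])
    C=np.array([.530,.187,.141]);m=redmask(c["color"])
    m=cv2.morphologyEx(m.astype(np.uint8),cv2.MORPH_CLOSE,np.ones((9,9)))>0
    d=W-C;h=d@n;r=np.linalg.norm(d-h[...,None]*n,axis=-1)
    ok=m&(abs(h)<.006)&(r<.045)&(c["z_map"]>0)
    pts=Q[ok];rc=cv2.minAreaRect((pts[:,:2]*1000).astype(np.float32))
    ctr=np.array([rc[0][0]/1000,rc[0][1]/1000,np.median(pts[:,2])])
    pl=(abs(h+.052)<.008)&(r>.05)&(r<.075)&(c["z_map"]>0)
    I=W[pl];nn=np.linalg.svd(I-I.mean(0),full_matrices=False)[2][2];nn*=np.sign(nn[2])
    print(ok.sum(),"rect mm",rc,"centre tool",ctr.round(4),"world",(T@ctr+p).round(4),"h",np.median(h[ok]).round(4),"panel h",np.median(h[pl]).round(4),"n tool",(T.T@nn).round(4))
E
python3 - <<'E'
from h import *
c=np.load("w1.npz");barfit(c,c["p"],c["T"])
E
```

```text
1670 rect mm ((-0.035182952880859375, -2.594675064086914), (17.876754760742188, 64.31554412841797), 89.3979263305664) centre tool [-0.     -0.0026  0.1601] world [0.5303 0.1891 0.1411] h -0.0002 panel h -0.0499 n tool [-0.0134  0.0014 -0.9999]
```

The rectangle measures 64.3 × 17.9 mm, which matches the bar. Its centre lies 2.6 mm off in tool y and 160 mm ahead. I'll shift, go down 120 mm with the jaws open, then close gently.

```bash
python3 -m pendant '[{"linear":[0,-0.0024,0.02],"turn":[0,0,0]},{"linear":[0,0,0.02],"turn":[0,0,0]},{"linear":[0,0,0.02],"turn":[0,0,0]},{"linear":[0,0,0.02],"turn":[0,0,0]},{"linear":[0,0,0.02],"turn":[0,0,0]},{"linear":[0,0,0.015],"turn":[0,0,0]},{"linear":[0,0,0.005],"turn":[0,0,0]},{"linear":[0,0,0],"turn":[0,0,0]},{"linear":[0,0,0],"turn":[0,0,0]}]'
python3 - <<'E'
from h import *
from rig import monitor,optics
s=monitor.state();c=optics.camera("wrist");cv2.imwrite("pics/w2.png",c["color"]);barfit(c,s["tcp_pos"],rot(s))
E
```

```text
time: 4.57
tcp_pos: [0.5132, 0.1853, 0.1772]
tool_rot: [-2.804, -0.36, -0.591]
ft_force: [-0.7, -0.0, 0.4]
opening: 1.002
grasp_force: 0.0
4485 rect mm ((-2.434864044189453, 0.9478378295898438), (18.047128677368164, 64.76956939697266), 89.28216552734375) centre tool [-0.0024  0.0009  0.0402] world [0.5294 0.1893 0.1406] h -0.0003 panel h -0.0498 n tool [-0.0113  0.0035 -0.9999]
```

View pics/w2.png

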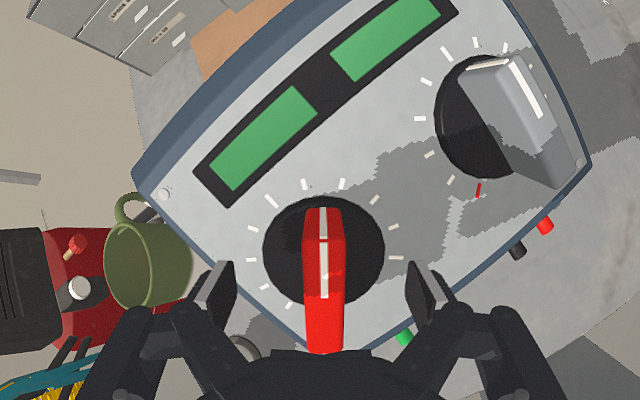

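The bar is centred between the pads, and the grey knob and mug are clear. I'll apply a 2 mm correction along the bar and close gently.

```bash
python3 -m pendant '[{"linear":[-0.002,0.0008,0],"turn":[0,0,0]},{"linear":[0,0,0],"turn":[0,0,0]},{"linear":[0,0,0],"turn":[0,0,0]},{"linear":[0,0,0],"turn":[0,0,0]},{"linear":[0,0,0],"turn":[0,0,0]},{"linear":[0,0,0],"turn":[0,0,0]},{"linear":[0,0,0],"turn":[0,0,0]},{"linear":[0,0,0],"turn":[0,0,0]},{"linear":[0,0,0],"turn":[0,0,0]},{"linear":[0,0,0],"turn":[0,0,0]}]' 1 25
```

```text
time: 5.45
tcp_pos: [0.5108, 0.1855, 0.1762]
tool_rot: [-2.804, -0.36, -0.592]
ft_force: [-2.7, -5.2, 5.6]
opening: 0.209
grasp_force: 27.9
```

```bash
cat > st.py <<'E'
from h import *
from rig import monitor
s=monitor.state();T=rot(s);C=np.array([.5294,.189,.1408])
print("t",s["time"],"F tool",(T.T@s["ft_force"]).round(2),"M tool",(T.T@s["ft_torque"]).round(2),"q6",s["joint_positions"][5].round(3),"grip",round(s["grasp_force"],1),round(s["opening"],3),"TCP off (tool)",(T.T@(s["tcp_pos"]-C)).round(4))
E
python3 st.py
python3 -m pendant '[{"linear":[0,0,0],"turn":[0,0,-0.04]},{"linear":[0,0,0],"turn":[0,0,-0.04]},{"linear":[0,0,0],"turn":[0,0,-0.04]},{"linear":[0,0,0],"turn":[0,0,-0.04]}]'; python3 st.py
```

```text
t 5.45 F tool [ 2.6   3.8  -6.64] M tool [-0.72  0.16  0.02] q6 2.511 grip 27.9 0.209 TCP off (tool) [-0.0002  0.     -0.0401]
time: 5.78
tcp_pos: [0.5107, 0.1855, 0.1762]
tool_rot: [-2.866, -0.409, -0.426]
ft_force: [-3.2, -4.7, 5.3]
opening: 0.205
grasp_force: 27.8
t 5.7833 F tool [ 1.2   3.97 -6.61] M tool [-0.83 -0.01  0.08] q6 2.349 grip 27.8 0.205 TCP off (tool) [-0.0002  0.     -0.0402]
```

```bash
for i in 1; do python3 -m pendant '[{"linear":[0,0,0],"turn":[0,0,-0.06]},{"linear":[0,0,0],"turn":[0,0,-0.06]},{"linear":[0,0,0],"turn":[0,0,-0.06]},{"linear":[0,0,0],"turn":[0,0,-0.06]},{"linear":[0,0,0],"turn":[0,0,-0.06]},{"linear":[0,0,0],"turn":[0,0,-0.06]},{"linear":[0,0,0],"turn":[0,0,-0.06]},{"linear":[0,0,0],"turn":[0,0,-0.06]},{"linear":[0,0,0],"turn":[0,0,-0.06]},{"linear":[0,0,0],"turn":[0,0,-0.06]}]'; done; python3 st.py
python3 - <<'E'
from h import *
from rig import monitor,optics
c=optics.camera("wrist");cv2.imwrite("pics/w3.png",c["color"])
E
```

```text
time: 6.62
tcp_pos: [0.5107, 0.1854, 0.1762]
tool_rot: [3.12, -0.488, 0.238]
ft_force: [-3.3, -5.3, 6.0]
opening: 0.205
grasp_force: 27.9
t 6.6167 F tool [-1.08  4.53 -7.31] M tool [-0.69 -0.48  0.05] q6 1.748 grip 27.9 0.205 TCP off (tool) [-0.0002 -0.0001 -0.0402]
```

View pics/w3.png

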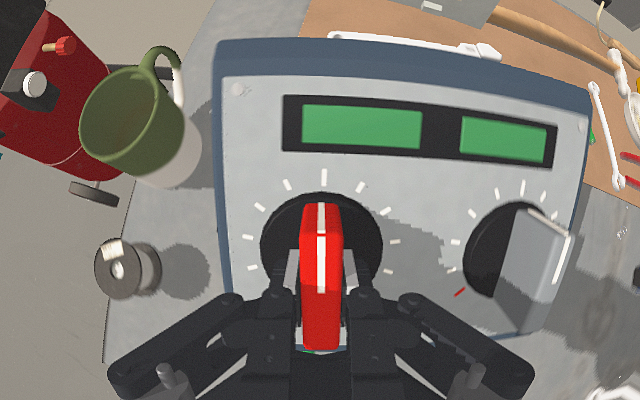

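The knob turns with the gripper, is held squarely with the pointer now near straight up, and the supply hasn't moved. I'll continue, checking forces.

```bash
python3 -m pendant '[{"linear":[0,0,0],"turn":[0,0,-0.06]},{"linear":[0,0,0],"turn":[0,0,-0.06]},{"linear":[0,0,0],"turn":[0,0,-0.06]},{"linear":[0,0,0],"turn":[0,0,-0.06]},{"linear":[0,0,0],"turn":[0,0,-0.06]},{"linear":[0,0,0],"turn":[0,0,-0.06]},{"linear":[0,0,0],"turn":[0,0,-0.06]},{"linear":[0,0,0],"turn":[0,0,-0.06]},{"linear":[0,0,0],"turn":[0,0,-0.06]},{"linear":[0,0,0],"turn":[0,0,-0.06]},{"linear":[0,0,0],"turn":[0,0,-0.06]},{"linear":[0,0,0],"turn":[0,0,-0.06]}]'; python3 st.py
```

```text
time: 7.67
tcp_pos: [0.5107, 0.1854, 0.1762]
tool_rot: [2.791, -0.347, 1.015]
ft_force: [-4.0, -7.1, 6.6]
opening: 0.207
grasp_force: 27.9
t 7.6667 F tool [-5.43  3.39 -8.32] M tool [-0.21 -0.98  0.12] q6 1.028 grip 27.9 0.207 TCP off (tool) [-0.0002 -0.0002 -0.0402]
```

```bash
python3 -m pendant '[{"linear":[0,0,0],"turn":[0,0,-0.06]},{"linear":[0,0,0],"turn":[0,0,-0.06]},{"linear":[0,0,0],"turn":[0,0,-0.06]},{"linear":[0,0,0],"turn":[0,0,-0.06]},{"linear":[0,0,0],"turn":[0,0,-0.06]},{"linear":[0,0,0],"turn":[0,0,-0.06]},{"linear":[0,0,0],"turn":[0,0,-0.06]},{"linear":[0,0,0],"turn":[0,0,-0.06]},{"linear":[0,0,0],"turn":[0,0,-0.06]},{"linear":[0,0,0],"turn":[0,0,-0.06]},{"linear":[0,0,0],"turn":[0,0,-0.06]},{"linear":[0,0,0],"turn":[0,0,-0.06]}]'; python3 st.py
```

```text
time: 8.67
tcp_pos: [0.5107, 0.1853, 0.1762]
tool_rot: [2.655, -0.042, 1.683]
ft_force: [-3.6, -6.6, 6.4]
opening: 0.209
grasp_force: 28.0
t 8.6667 F tool [-5.84 -0.69 -7.86] M tool [ 0.5  -1.21  0.06] q6 0.308 grip 28.0 0.209 TCP off (tool) [-0.0001 -0.0002 -0.0402]
```

```bash
python3 -m pendant '[{"linear":[0,0,0],"turn":[0,0,-0.06]},{"linear":[0,0,0],"turn":[0,0,-0.06]},{"linear":[0,0,0],"turn":[0,0,-0.06]},{"linear":[0,0,0],"turn":[0,0,-0.06]},{"linear":[0,0,0],"turn":[0,0,-0.06]},{"linear":[0,0,0],"turn":[0,0,-0.06]},{"linear":[0,0,0],"turn":[0,0,-0.06]},{"linear":[0,0,0],"turn":[0,0,-0.06]},{"linear":[0,0,0],"turn":[0,0,-0.06]},{"linear":[0,0,0],"turn":[0,0,-0.06]},{"linear":[0,0,0],"turn":[0,0,-0.06]},{"linear":[0,0,0],"turn":[0,0,-0.04]}]'; python3 st.py; python3 -m pendant '[{"linear":[0,0,0],"turn":[0,0,-0.02]},{"linear":[0,0,0],"turn":[0,0,-0.02]},{"linear":[0,0,0],"turn":[0,0,-0.02]},{"linear":[0,0,0],"turn":[0,0,0]}]'; python3 st.py
```

```text
time: 9.67
tcp_pos: [0.5107, 0.1853, 0.1762]
tool_rot: [2.731, 0.272, 2.316]
ft_force: [-4.1, -7.9, 6.3]
opening: 0.207
grasp_force: 28.0
t 9.6667 F tool [-4.6  -5.53 -8.18] M tool [ 1.27 -0.86  0.11] q6 -0.392 grip 28.0 0.207 TCP off (tool) [ 0.0001 -0.0002 -0.0402]
time: 10.0
tcp_pos: [0.5107, 0.1853, 0.1762]
tool_rot: [2.747, 0.295, 2.372]
ft_force: [-4.1, -7.3, 7.7]
opening: 0.207
grasp_force: 28.1
t 10.0 F tool [-4.28 -4.85 -9.29] M tool [ 1.25 -0.71 -0.06] q6 -0.45 grip 28.1 0.207 TCP off (tool) [ 0.0001 -0.0002 -0.0402]
```

```bash
python3 -m pendant '[{"linear":[0,0,0],"turn":[0,0,-0.02]},{"linear":[0,0,0],"turn":[0,0,-0.02]},{"linear":[0,0,0],"turn":[0,0,0]}]'; python3 st.py
```

```text
time: 10.25
tcp_pos: [0.5107, 0.1853, 0.1762]
tool_rot: [2.758, 0.31, 2.411]
ft_force: [-4.4, -7.5, 6.7]
opening: 0.208
grasp_force: 28.1
t 10.25 F tool [-3.7  -5.66 -8.63] M tool [ 1.33 -0.68 -0.05] q6 -0.49 grip 28.1 0.208 TCP off (tool) [ 0.0001 -0.0002 -0.0402]
```

```bash
python3 -m pendant '[{"linear":[0,0,0],"turn":[0,0,-0.02]},{"linear":[0,0,0],"turn":[0,0,-0.02]}]'; python3 st.py;  python3 -m pendant '[{"linear":[0,0,0],"turn":[0,0,-0.02]}]'; python3 st.py;python3 -m pendant '[{"linear":[0,0,0],"turn":[0,0,-0.02]}]'; python3 st.py
```

```text
time: 10.42
tcp_pos: [0.5107, 0.1853, 0.1762]
tool_rot: [2.77, 0.325, 2.449]
ft_force: [-4.3, -7.2, 6.6]
opening: 0.206
grasp_force: 28.1
t 10.4167 F tool [-3.32 -5.59 -8.49] M tool [ 1.37 -0.72  0.08] q6 -0.53 grip 28.1 0.206 TCP off (tool) [ 0.0001 -0.0002 -0.0402]
time: 10.5
tcp_pos: [0.5107, 0.1853, 0.1762]
tool_rot: [2.777, 0.332, 2.469]
ft_force: [-3.8, -8.3, 8.0]
opening: 0.205
grasp_force: 28.1
t 10.5 F tool [-4.66 -5.85 -9.57] M tool [ 1.3  -0.69  0.07] q6 -0.55 grip 28.1 0.205 TCP off (tool) [ 0.0001 -0.0002 -0.0402]
time: 10.58
tcp_pos: [0.5108, 0.1853, 0.1762]
tool_rot: [2.783, 0.339, 2.489]
ft_force: [-3.4, -7.8, 6.4]
opening: 0.208
grasp_force: 28.1
t 10.5833 F tool [-4.07 -5.79 -7.93] M tool [ 1.36 -0.68  0.31] q6 -0.57 grip 28.1 0.208 TCP off (tool) [ 0.0001 -0.0002 -0.0402]
```

```bash
python3 -m pendant '[{"linear":[0,0,0],"turn":[0,0,-0.01]}]'; python3 st.py; python3 -m pendant '[{"linear":[0,0,0],"turn":[0,0,-0.01]}]'; python3 st.py
```

```text
time: 10.67
tcp_pos: [0.5107, 0.1853, 0.1762]
tool_rot: [2.786, 0.342, 2.498]
ft_force: [-5.6, -4.6, 7.7]
opening: 0.205
grasp_force: 29.4
t 10.6667 F tool [-0.93 -3.87 -9.82] M tool [ 1.07 -0.29  0.53] q6 -0.58 grip 29.4 0.205 TCP off (tool) [ 0.0001 -0.0002 -0.0402]
time: 10.75
tcp_pos: [0.5107, 0.1853, 0.1762]
tool_rot: [2.789, 0.346, 2.508]
ft_force: [-4.0, -6.9, 6.7]
opening: 0.209
grasp_force: 32.9
t 10.75 F tool [-3.1  -5.32 -8.38] M tool [ 1.2  -0.51  0.8 ] q6 -0.589 grip 32.9 0.209 TCP off (tool) [ 0.0001 -0.0002 -0.0402]
```

The torque climbs 0.3 → 0.5 → 0.8 N m at the predicted angle, so this is the stop. I'll ease off, open and retreat.

```bash
python3 -m pendant '[{"linear":[0,0,0],"turn":[0,0,0.018]},{"linear":[0,0,0],"turn":[0,0,0]}]'; python3 st.py; python3 -m pendant '[{"linear":[0,0,0],"turn":[0,0,0]},{"linear":[0,0,0],"turn":[0,0,0]},{"linear":[0,0,0],"turn":[0,0,0]},{"linear":[0,0,0],"turn":[0,0,0]},{"linear":[0,0,0],"turn":[0,0,0]},{"linear":[0,0,0],"turn":[0,0,0]},{"linear":[0,0,0],"turn":[0,0,0]},{"linear":[0,0,0],"turn":[0,0,0]},{"linear":[0,0,0],"turn":[0,0,0]}]' -1; python3 st.py;  python3 -m pendant '[{"linear":[0,0,-0.01],"turn":[0,0,0]},{"linear":[0,0,-0.02],"turn":[0,0,0]},{"linear":[0,0,-0.02],"turn":[0,0,0]},{"linear":[0,0,-0.02],"turn":[0,0,0]},{"linear":[0,0,-0.02],"turn":[0,0,0]},{"linear":[0,0,-0.02],"turn":[0,0,0]},{"linear":[0,0,-0.01],"turn":[0,0,0]},{"linear":[0,0,0],"turn":[0,0,0]},{"linear":[0,0,0],"turn":[0,0,0]}]'
python3 - <<'E'
from h import *
from rig import monitor,optics
s=monitor.state();T=rot(s);c=optics.camera("wrist");cv2.imwrite("pics/w4.png",c["color"]);barfit(c,s["tcp_pos"],T)
p,R=goal([.53,.189,.141],.187,-135,.16);l,r=delta(s,p,R);print("to stop orientation (rotvec)",r)
cv2.imwrite("pics/top4.png",optics.camera("top")["color"])
E
```

```text
time: 10.92
tcp_pos: [0.5107, 0.1853, 0.1762]
tool_rot: [2.783, 0.339, 2.489]
ft_force: [-3.8, -6.6, 6.5]
opening: 0.206
grasp_force: 28.2
t 10.9167 F tool [-3.08 -5.   -8.05] M tool [ 1.26 -0.57  0.22] q6 -0.57 grip 28.2 0.206 TCP off (tool) [ 0.0001 -0.0002 -0.0402]
time: 11.67
tcp_pos: [0.5111, 0.1858, 0.1761]
tool_rot: [2.783, 0.34, 2.49]
ft_force: [0.7, 0.1, -0.7]
opening: 0.999
grasp_force: 0.0
t 11.6667 F tool [-0.23  0.13  0.96] M tool [0.13 0.18 0.08] q6 -0.571 grip 0.0 0.999 TCP off (tool) [ 0.0001  0.0004 -0.0399]
time: 12.42
tcp_pos: [0.4556, 0.175, 0.2828]
tool_rot: [2.781, 0.341, 2.49]
ft_force: [0.2, 0.1, -0.5]
opening: 1.0
grasp_force: 0.0
1658 rect mm ((1.8002548217773438, -0.06090068817138672), (63.51863479614258, 17.194232940673828), 0.5970492959022522) centre tool [ 1.800e-03 -1.000e-04  1.607e-01] world [0.5285 0.1906 0.1404] h -0.0001 panel h -0.0498 n tool [ 0.0106  0.0047 -0.9999]
to stop orientation (rotvec) [ 0.00378763 -0.00056677  0.0084734 ]
```

View pics/w4.png

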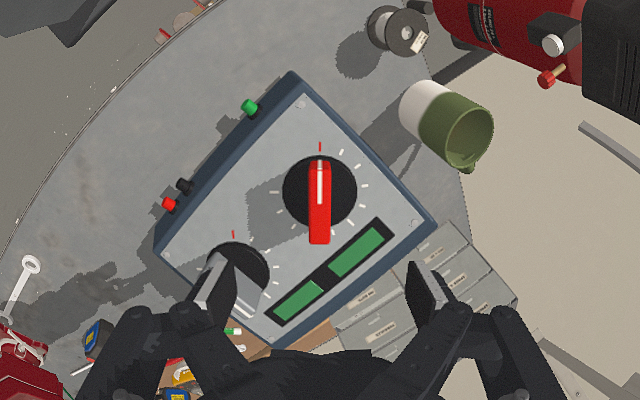

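View pics/top4.png

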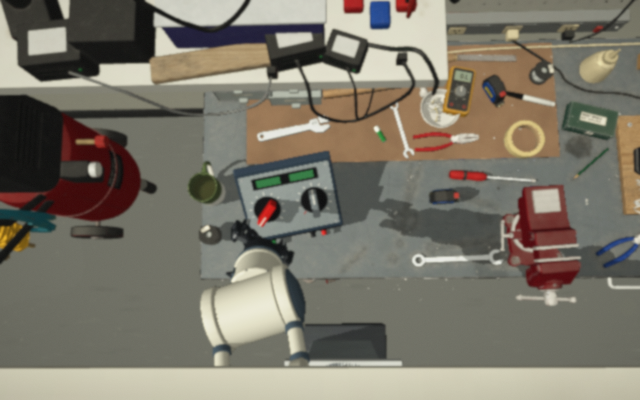

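The wrist view shows the pointer on the red off mark at (320,146). The top view shows the supply, grey knob, mug and spool where they were, and the gripper is open and clear.

```bash
python3 -c "
from rig import job;print(job.finish_job())"
```

```text
the job is handed in; nothing more can be done
None
```

The red knob is turned fully anticlockwise onto its off stop and released, done in one grip in about 12 s, with the supply, grey knob, mug and spool unmoved in the final pictures; I did not check the tape measure separately.

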